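# Check-weigh tea bars and pack the full ones

## Robot

A 7-joint arm with a two-finger parallel gripper is mounted at the origin on the work surface. World frame = base frame: x ahead of the robot, y to its left, z up, the work surface at z = 0. Lengths are in m, angles in rad, forces in N, time in s.
With the tool pointing down it reaches from about 0.35 to 0.9 m from the base axis. Payload 7.2 kg.
Tool frame: the origin (TCP) lies midway between the tips of the shut fingers; the grasp point (between the pads) lies behind it (arm.pinch_z is the z of the grasp point in the tool frame, in m); z points along the fingers, y is the line along which they close (so a half turn about z gives the same grasp; the last joint's range is limited). The gripper opens to 85 mm and grips with 20 to 120 N. Pads are 22 mm wide; open, the fingers measure 114 mm over their backs; the gripper's body (76 mm by 85 mm) begins 54 mm behind the grasp point. The pads swing forward as they close: fully open they stand 13 mm farther back than shut.
Start: joints at [-1.256, 0.411, -0.013, 1.596, 0.006, 1.134, -0.082], TCP at [0.233, 0.58, 0.231] pointing down, gripper open.
Joint ranges: [-2.95, 2.95], [-0.29, 1.99], [-1.47, 1.44], [0.14, 2.54], [-1.03, 4.17], [0.13, 1.85], [-2.86, 2.86]. Speed limits (rad/s): [2.39, 2.39, 3.01, 3.01, 3.14, 3.14, 3.14].

## Interface

Orientations are given as a 3x3 rotation matrix whose columns are the frame's x, y, z axes.
In Python, from station import arm, read_camera gives the robot as it stands.
- The arm moves only by the shell command python3 -m creep 'ROWS' [FORCE]. ROWS is JSON, one flat list of numbers, 7 for each row, row after row: the turn, a rotation vector about the tool's x, y, z in degrees, then the shift along the tool's x, y, z in cm, then the finger opening in cm, from 0 to 8.54. In form: [wx, wy, wz, dx, dy, dz, fingers, wx, wy, wz, dx, dy, dz, fingers, ...]. A call has 1 to 10 rows; each row shifts and turns the commanded pose from where the row before left it, along the tool's axes as they then stand; what a row does not reach is not made up. A row lasts 1/8 s, in which the tool goes at most 62.5 mm and 10.7 degrees, less where a joint would pass 70% of its speed; a pose out of reach is approached as far as the arm can. A call is refused whole if a number of a shift passes 6.25 or a number of a turn 10.7, either way. A call with a gripper value outside its range is refused whole. The fingers move at their own pace and stop on an object; FORCE is the grip in N (left out, the last holds). Time passes only in rows, so rows that do not move let the fingers close. It gives the time, the measured TCP pose, the force, the opening and the grip force at its end, in the units of the state.
- arm.read_state(): the state, without advancing time (a new reading comes with each control period).
- read_camera(name): name is "side" or "top"; returns a dict with "image" (420x560x3 uint8, red, green, blue), "fx", "fy", "cx", "cy" (pixels), "k1" (the pictures are not rectified: a ray, as slopes to the right and down, at radius r is drawn at 1 + k1 r^2 times it, then the intrinsics apply), "T" (4x4, takes a point from camera to world coordinates). Camera axes: x right, y down, z forward; pixel columns grow to the right and rows downward; lengths in m; the calibration is good to about 2 mm. A picture is of the moment at which its call begins. There is no depth.
- arm.job_done(): hands the job in; it is judged then, once.
The state is a dict: "time_s": time; "joints": joint angles; "qd": joint speeds; "effort": joint torques, N m; "ee_pos": TCP position; "eef_rot": TCP orientation; "contact_force": force on the tool from outside, world axes, zero at the start; "wrist_torque": the same for the moment, N m; "finger_gap": opening from 0.0 (shut) to 1.0 (fully open); "grasp_force": force on a finger pad.
Only numpy, scipy, OpenCV 4.12 (cv2) and the standard library are available. Lean on these libraries where they do the work, as an engineer would, in place of code of your own. Each camera call takes 0.05 s, during which the arm holds its last target. There are 200 camera calls.

## Task

Check the wrapped tea bars on the two-pan balance: lay the aluminium check weight on one pan and each bar in turn on the other. Pack every bar that is heavier than the check weight into a cavity of the plywood tray, one to a cavity and fully home, and lay every lighter bar flat on the floor of the low wooden crate. Finish with the check weight lying back on the middle of its cork mat, and leave the jars and the bowl alone.

Things in the scene. Friction and masses are not known exactly. Their poses are not given: they have to be found in the camera images.
- bar_a_mid (a point): Tea bar, kraft-wrapped with a white paper band, 80 x 44 x 44 mm; all bars look alike but weigh anything from 97 to 203 g (one within 8 g of the check weight may count as either). This point is its centre, 22 mm above its underside; x is its long axis; any of its four long sides may be down. Two or three bars lie on the bench, on the robot's side of the balance.
- bar_b_mid (a point): Tea bar, kraft-wrapped with a white paper band, 80 x 44 x 44 mm; all bars look alike but weigh anything from 97 to 203 g (one within 8 g of the check weight may count as either). This point is its centre, 22 mm above its underside; x is its long axis; any of its four long sides may be down. Two or three bars lie on the bench, on the robot's side of the balance.
- bar_c_mid (a point): Tea bar, kraft-wrapped with a white paper band, 80 x 44 x 44 mm; all bars look alike but weigh anything from 97 to 203 g (one within 8 g of the check weight may count as either). This point is its centre, 22 mm above its underside; x is its long axis; any of its four long sides may be down. Two or three bars lie on the bench, on the robot's side of the balance.
- bar_d_mid (a point): Tea bar, kraft-wrapped with a white paper band, 80 x 44 x 44 mm; all bars look alike but weigh anything from 97 to 203 g (one within 8 g of the check weight may count as either). This point is its centre, 22 mm above its underside; x is its long axis; any of its four long sides may be down. Two or three bars lie on the bench, on the robot's side of the balance.
- weight_mid (a point): Check weight: a bare aluminium bar 80 x 26 x 26 mm, 150 g. This point is its centre, 13 mm above its underside; x is its long axis; which long side is down does not matter. It starts on the cork mat.
- mat_top (a point): Centre of the top of the cork mat of the check weight, 110 (along its x) x 66 mm, 4 mm thick, fixed to the bench.
- pan_l: The left (its +y) pan of the blue two-pan balance: a level square steel tray 130 x 130 mm outside, rim 3 mm thick and 6 mm high. Origin: centre of its floor (top face), about 105 mm above the bench at rest, 120 mm from the balance's middle along the balance's y; its axes turn with the balance, x across the beam. It stays level, sinks up to 15 mm under load, and the other rises as much.
- pan_r: The right (its -y) pan of the blue two-pan balance: a level square steel tray 130 x 130 mm outside, rim 3 mm thick and 6 mm high. Origin: centre of its floor (top face), about 105 mm above the bench at rest, 120 mm from the balance's middle along the balance's y; its axes turn with the balance, x across the beam. It stays level, sinks up to 15 mm under load, and the other rises as much.
- beam (a joint): Tilt of the balance beam in rad: 0 level, about -0.125 to 0.125; positive when pan_l is up (pan_r carries more), negative when pan_l is down. With a bar against the check weight the heavier side sinks, settling within 1.5 s: about 0.01 rad per gram of difference, up to the stops.
- tray: Plywood packing tray, 260 (x) x 120 (y) x 25 mm, fixed to the bench, with a row along x of three rectangular cavities for bars, 14 mm deep. Origin: centre of its underside. A bar fully home has its centre 33 mm above the bench.
- tray_hole0 (a point): Centre of the mouth of tray cavity 0, at the tray's top face, -80 mm along the tray's x; the cavity is 48 (tray x) x 84 (tray y) x 14 mm deep, so a bar (44 x 80) lies in it with its long axis along the tray's y.
- tray_hole1 (a point): Centre of the mouth of tray cavity 1, at the tray's top face, 0 mm along the tray's x; the cavity is 48 (tray x) x 84 (tray y) x 14 mm deep, so a bar (44 x 80) lies in it with its long axis along the tray's y.
- tray_hole2 (a point): Centre of the mouth of tray cavity 2, at the tray's top face, 80 mm along the tray's x; the cavity is 48 (tray x) x 84 (tray y) x 14 mm deep, so a bar (44 x 80) lies in it with its long axis along the tray's y.
- crate: Low open wooden crate for light bars, fixed to the bench; outside 270 (x) x 130 (y) x 40 mm, walls and floor 6 mm thick. Origin: centre of its underside.
- jar_1: Closed spice jar, 72 mm across, 120 mm high, standing near the balance; a bystander. Origin: centre of its underside.
- jar_2: A second such jar; a bystander. Origin: centre of its underside.
- bowl: White bowl, 120 mm across, 50 mm high; a bystander. Origin: centre of its underside.
Mind the look-alikes: they are no part of the job. What is shaped like the part that bears bar_a_mid but blue is not meant. Several things look just like the part that bears mat_top: the one meant starts farthest to the robot's left.

How it is judged:
By the outcome, as a careful person would: the job done as asked, in the order asked, and still so for the second after the job is handed in, with the robot touching nothing.
Of bar_a, bar_b, bar_c, bar_d only 2 to 3 are there at a start; the rules pass over those that are not, and their reading is None.
At some moment in a run one of bar_a, bar_b, bar_c, bar_d may be knocked a few centimetres aside while the robot is not near it.
Once in a run the grip may slacken for a moment while it holds something.
It also fails if it takes over 210 s, if anything falls off the work surface, if the arm or the gripper's body presses on something with over 40 N, if the wrist force passes 120 N, or if a joint passes its speed limit or range.

## Working session

There is one attempt and no reset: what is moved stays moved. The work goes in short steps, Python scripts to look and compute and a shell command to move; the robot and the scene stay as the last step left them, time stands still between calls to the robot, and variables do not carry over. Pictures are saved under pics/ and viewed, at most 14 in all, crops included, and the job is handed in when it is done.

```bash
ls; mkdir -p pics; python3 - <<'E'
from station import arm, read_camera
import cv2, numpy as np
s=arm.read_state();print(s['time_s'],s['ee_pos'],np.round(s['eef_rot'],3).tolist(),s['finger_gap'],arm.pinch_z)
for n in('top','side'):
    c=read_camera(n);cv2.imwrite(f'pics/{n}0.png',c['image'][:,:,::-1]);print(n,c['fx'],c['fy'],c['cx'],c['cy'],c['k1'],np.round(c['T'],4).tolist())
E
```

```text
pics
0.0 [0.23332378 0.57929337 0.23043674] [[-0.928, 0.374, -0.0], [0.374, 0.928, -0.002], [-0.0, -0.002, -1.0]] 0.9989409573221645 -0.0187
top 416.20450187614045 416.20450187614045 284.6105671681169 213.60970207166463 -0.06470083083596466 [[-0.0158, -0.9818, 0.1895, 0.36], [-0.9998, 0.0138, -0.0119, 0.0186], [0.009, -0.1896, -0.9818, 0.9574], [0.0, 0.0, 0.0, 1.0]]
side 544.1856025803905 544.1856025803905 280.6503753642546 206.4134274516655 -0.14214355083585184 [[0.8341, -0.4018, 0.378, 0.1291], [-0.5517, -0.6129, 0.5657, -0.6148], [0.0044, -0.6803, -0.7329, 0.907], [0.0, 0.0, 0.0, 1.0]]
```

View pics/top0.png

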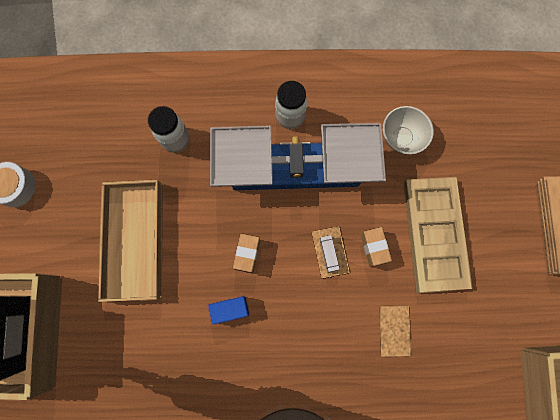

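View pics/side0.png

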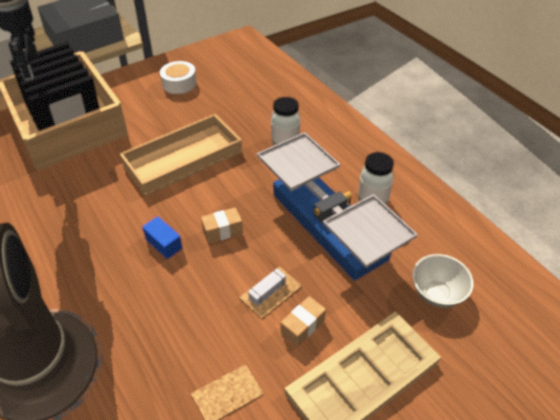

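Top view: the kraft bars are at (246,253) and (376,246), and the blue look-alike at (228,310) is not part of the job. The cork mats are at (330,252) and (395,330). The one at (330,252) is meant: it is farther to the robot's left (image left is +y) and holds the weight. The crate is at (130,240), the tray at (438,235), and the pans at (241,156) (left) and (352,152) (right). I'll confirm in one enlarged crop.

```bash
cat > h.py <<'E'
import cv2, numpy as np
from station import arm, read_camera
def ray(c,px):
    K=np.array([[c['fx'],0,c['cx']],[0,c['fy'],c['cy']],[0,0,1.]])
    p=cv2.undistortPoints(np.array(px,float).reshape(-1,1,2),K,np.array([c['k1'],0,0,0.])).reshape(-1,2)
    d=np.c_[p,np.ones(len(p))]@np.array(c['T'])[:3,:3].T
    return np.array(c['T'])[:3,3],d
def plane(c,px,z):
    o,d=ray(c,px); return o+d*((z-o[2])/d[:,2])[:,None]
def tri(c1,p1,c2,p2):
    o1,d1=ray(c1,p1);o2,d2=ray(c2,p2);A=np.c_[d1[0],-d2[0]]
    t=np.linalg.lstsq(A,o2-o1,rcond=None)[0];a=o1+d1[0]*t[0];b=o2+d2[0]*t[1]
    return (a+b)/2,np.linalg.norm(a-b)
def blobs(mask,amin=30):
    cs,_=cv2.findContours(mask.astype(np.uint8),cv2.RETR_EXTERNAL,cv2.CHAIN_APPROX_NONE)
    return [c for c in cs if cv2.contourArea(c)>amin]
def hsv(c): return cv2.cvtColor(c['image'],cv2.COLOR_RGB2HSV).astype(int)
E
python3 - <<'E'
from h import *
t=cv2.imread('pics/top0.png')
cv2.imwrite('pics/crop0.png',cv2.resize(t[105:345,195:475],None,fx=2.5,fy=2.5,interpolation=cv2.INTER_CUBIC))
c=read_camera('top');H=hsv(c)
for p in [(246,253),(240,240),(250,265),(376,245),(372,232),(380,262),(330,250),(395,330),(241,156),(352,152),(228,310),(130,240),(438,260),(412,240),(280,340)]:
    print(p,H[p[1],p[0]])
s=read_camera('side');G=hsv(s)
for p in [(222,226),(212,220),(235,215),(303,319),(290,320),(268,287)]: print('s',p,G[p[1],p[0]])
E
```

```text
(246, 253) [165   2 208]
(240, 240) [ 15 127 207]
(250, 265) [ 14 125 202]
(376, 245) [120   2 207]
(372, 232) [ 14 129 198]
(380, 262) [ 15 127 206]
(330, 250) [  6  13 194]
(395, 330) [ 15 132 170]
(241, 156) [ 16  22 173]
(352, 152) [ 12  25 174]
(228, 310) [110 184 173]
(130, 240) [ 20 105 202]
(438, 260) [ 18 103 184]
(412, 240) [ 18  96 112]
(280, 340) [ 12 153 140]
s (222, 226) [ 16  29 212]
s (212, 220) [ 17 125 240]
s (235, 215) [ 17 123 240]
s (303, 319) [ 23   4 247]
s (290, 320) [ 17 122 243]
s (268, 287) [  7  10 237]
```

View pics/crop0.png

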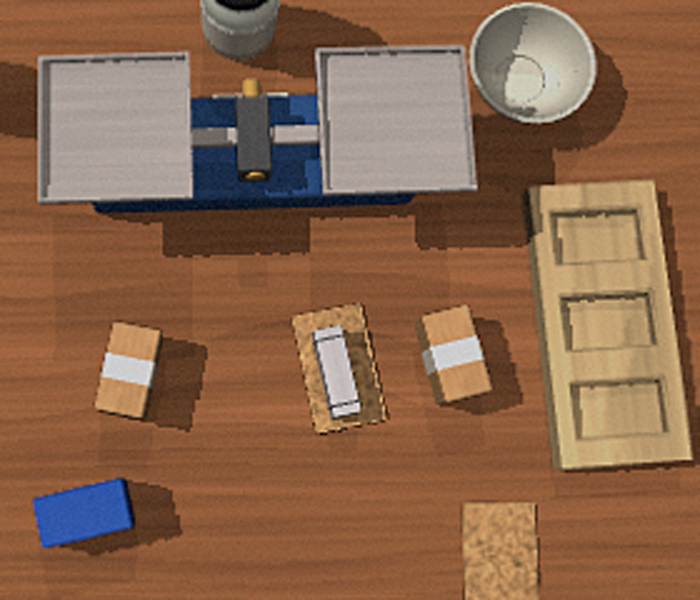

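The crop confirms it: the mat with the weight, at crop (338,370), is the leftmost cork mat. The two kraft bars are at crop (128,370) and (455,355), and the three tray cavities are at (598,235), (607,320) and (620,408).

```bash
cat >> h.py <<'E'
def roi(c,x0,y0,x1,y1,f):
    H=hsv(c);m=f(H[...,0],H[...,1],H[...,2]);r=np.zeros_like(m);r[y0:y1,x0:x1]=1
    m=(m&r).astype(np.uint8);m=cv2.morphologyEx(m,cv2.MORPH_CLOSE,np.ones((5,5)))
    m=cv2.morphologyEx(m,cv2.MORPH_OPEN,np.ones((3,3)));b=blobs(m)
    return max(b,key=cv2.contourArea) if b else None
def rect(c,cnt,z):
    """centre, yaw of long axis (deg), sizes mm of a contour projected on plane z"""
    P=plane(c,cnt.reshape(-1,2),z)[:,:2]
    (x,y),(w,h),a=cv2.minAreaRect((P*1000).astype(np.float32))
    if w<h: w,h,a=h,w,a+90
    return np.round([x,y],1),round((a+90)%180-90,1),round(w,1),round(h,1)
E
python3 - <<'E'
from h import *
t=read_camera('top');s=read_camera('side')
kr=lambda h,S,V:(V>185)&(((S>100)&(S<140)&(h<17))|(S<25))
gr=lambda h,S,V:(S<45)&(V>150)
ws=lambda h,S,V:(S<45)&(V>185)
A=roi(t,225,225,270,280,kr);B=roi(t,360,220,398,270,kr);W=roi(t,312,230,345,275,ws)
for n,c,z in(('A',A,.044),('B',B,.044),('W',W,.030)): print(n,rect(t,c,z))
M=roi(t,308,222,354,282,lambda h,S,V:(V>152)|(S<100));print('mat',rect(t,cv2.convexHull(M),.004))
T=roi(t,400,172,476,296,lambda h,S,V:(S<120)&(h>15)&(V>140));print('tray',rect(t,cv2.convexHull(T),.025))
C=roi(t,95,172,170,306,lambda h,S,V:(S<125)&(h>15)&(V>100));print('crate',rect(t,cv2.convexHull(C),.04))
for n,x in(('pl',(205,120,273,190)),('pr',(320,118,388,187))):
    p=roi(t,*x,gr);print(n,rect(t,p,.111),cv2.minAreaRect(p))
D=lambda c:np.mean(cv2.boxPoints(cv2.minAreaRect(c)),0)
wb=lambda h,S,V:(S<45)&(V>200)
# heights: band / weight in side view; top band centroid vs side top-bright
def cen(c): m=cv2.moments(c);return [m['m10']/m['m00'],m['m01']/m['m00']]
for n,tb,sb in(('A',(225,225,270,280),(200,205,245,246)),('B',(360,220,398,270),(280,298,328,345))):
    a=roi(t,*tb,lambda h,S,V:(S<25)&(V>190));b=roi(s,*sb,lambda h,S,V:(S<40)&(V>225));print(n,tri(t,cen(a),s,cen(b)),cv2.boundingRect(b))
for n,tb,sb in(('pl',(205,120,273,190),(255,135,342,190)),('pr',(320,118,388,187),(322,198,418,264))):
    a=roi(t,*tb,gr);b=roi(s,*sb,lambda h,S,V:(S<60)&(V>140));print(n,tri(t,D(a),s,D(b)),tri(t,cen(a),s,cen(b)))
a=W;b=roi(s,240,262,295,312,lambda h,S,V:(S<45)&(V>200));print('W',tri(t,cen(a),s,cen(b)))
E
```

```text
A (array([450.9,  95.5]), -12.3, 76.6, 41.3)
B (array([ 461.5, -196.4]), 13.1, 76.6, 42.5)
W (array([448.2, -91.4]), 11.4, 77.5, 23.8)
mat (array([451.4, -80.6]), -5.3, 124.4, 72.2)
tray (array([ 490.4, -343.9]), 2.7, 260.2, 121.4)
crate (array([484.8, 357. ]), 1.7, 268.5, 125.9)
pl (array([652.5, 100.7]), -88.8, 129.7, 129.4) ((240.5, 155.0), (58.0, 61.0), 90.0)
pr (array([ 655.6, -140.3]), 89.6, 142.9, 128.4) ((352.5, 152.5), (57.0, 65.0), 90.0)
A (array([0.45120663, 0.09588856, 0.03958089]), np.float64(0.0005328297959451819)) (215, 211, 13, 15)
B (array([ 0.46068974, -0.1968294 ,  0.04105455]), np.float64(0.0009699164869486126)) (293, 306, 22, 19)
pl (array([0.6531197 , 0.1011402 , 0.10545358]), np.float64(0.0012440122858822223)) (array([0.64954705, 0.10032906, 0.10761588]), np.float64(0.001495508727042782))
pr (array([ 0.65371034, -0.13877128,  0.11102776]), np.float64(0.0016310460421684989)) (array([ 0.65602598, -0.13995236,  0.10544233]), np.float64(0.0034422213614252813))
W (array([ 0.4474429 , -0.09149252,  0.02651593]), np.float64(0.0017755450343082157))
```

```bash
cat >> h.py <<'E'
def go(x,y,z,yaw=None):
    """how far: target in mm, yaw of tool y in deg; prints shift in the tool axes (cm) and turn about tool z"""
    s=arm.read_state();R=np.array(s['eef_rot']);p=np.array(s['ee_pos'])*1000
    a=np.degrees(np.arctan2(R[1,1],R[0,1]));w=None
    if yaw is not None: w=round(-((yaw-a+90)%180-90),1); R=R@cv2.Rodrigues(np.array([0,0,np.radians(w)]))[0]
    print('t',round(s['time_s'],1),'pos',np.round(p,1),'yaw',round(a,1),'tilt',np.round(np.degrees(R[:2,2]),1),'gap',round(s['finger_gap']*85.4,1),'grip',np.round(s['grasp_force'],1),'F',np.round(s['contact_force'],1),'-> wz first',w,'then cm',np.round(R.T@(np.array([x,y,z])-p)/10,2))
E
python3 -m creep '[0,0,-8.4,0,0,-1.5,8.5, 0,0,-8.4,0,0,-1,8.5, 0,0,-8.4,0,0,-1,8.5, 0,0,-8.4,0,0,-1,8.5]' 60; python3 -c "
from h import *
go(448,-91,200,101.4)"
```

```text
time_s: 0.8
ee_pos: [0.2335, 0.5797, 0.2765]
eef_rot: [[-0.978, -0.207, -0.0], [-0.207, 0.978, -0.0], [0.0, -0.0, -1.0]]
contact_force: [1.1, 0.4, 0.8]
finger_gap: 0.996
grasp_force: 0.0
t 0.8 pos [233.5 579.7 276.5] yaw 101.9 tilt [-0. -0.] gap 85.1 grip 0.0 F [1.1 0.4 0.8] -> wz first 0.5 then cm [ -7.72 -69.99   7.67]
```

```bash
python3 -m creep '[0,0,0,-0.8,-5,0,8.5, 0,0,0,-0.8,-5,0,8.5, 0,0,0,-0.8,-5,0,8.5, 0,0,0,-0.8,-5,0,8.5, 0,0,0,-0.8,-5,0,8.5, 0,0,0,-0.8,-5,0,8.5, 0,0,0,-0.8,-5,0,8.5, 0,0,0,-0.8,-5,0,8.5, 0,0,0,-0.8,-5,0,8.5, 0,0,0,-0.5,-5,0,8.5]'; python3 - <<'E'
from h import *
go(448,-91,150,101.4)
t=read_camera('top');cv2.imwrite('pics/top1.png',t['image'][:,:,::-1])
E
```

```text
time_s: 2.05
ee_pos: [0.4105, 0.1041, 0.2766]
eef_rot: [[-0.979, -0.202, 0.001], [-0.202, 0.979, 0.001], [-0.001, 0.0, -1.0]]
contact_force: [0.4, 0.3, -0.3]
finger_gap: 0.998
grasp_force: 0.0
t 2.0 pos [410.5 104.1 276.6] yaw 101.7 tilt [0. 0.] gap 85.2 grip 0.0 F [ 0.4  0.3 -0.3] -> wz first 0.3 then cm [  0.17 -19.87  12.65]
```

View pics/top1.png

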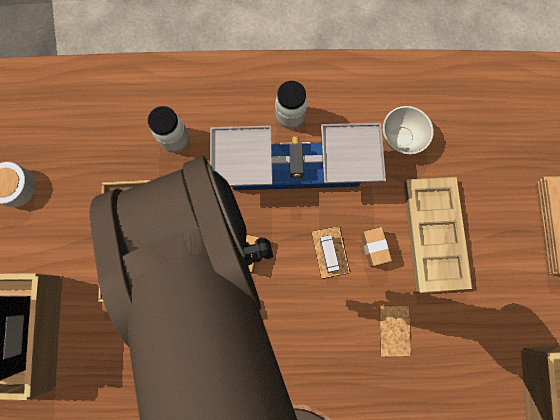

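The bars, weight and mat are where they were. The arm covers the crate, the left bar and the blue one, and the bench shows no third bar. Going on to the weight.

```bash
python3 -m creep '[0,0,0,0,-5,2,8.5, 0,0,0,0,-5,3,8.5, 0,0,0,0,-5,4,8.5, 0,0,0,0.2,-4.8,4,8.5, 0,0,0,0,0,0,8.5]'; python3 - <<'E'
from h import *
go(448,-91,10,101.4)
s=read_camera('side');cv2.imwrite('pics/side1.png',cv2.resize(s['image'][180:400,150:400,::-1],None,fx=2.5,fy=2.5))
E
```

```text
time_s: 2.72
ee_pos: [0.446, -0.0907, 0.1448]
eef_rot: [[-0.98, -0.197, -0.005], [-0.197, 0.981, -0.002], [0.005, -0.001, -1.0]]
contact_force: [-0.4, 0.5, -0.3]
finger_gap: 0.997
grasp_force: 0.0
t 2.7 pos [446.  -90.7 144.8] yaw 101.3 tilt [-0.3 -0.1] gap 85.1 grip 0.0 F [-0.4  0.5 -0.3] -> wz first -0.1 then cm [-0.26 -0.06 13.48]
```

View pics/side1.png

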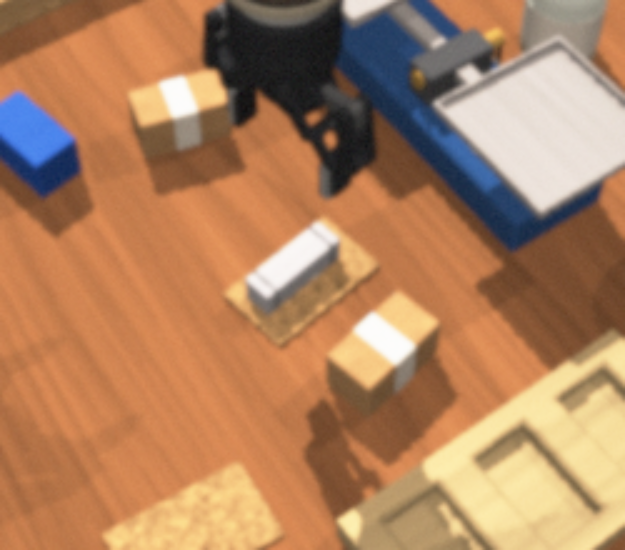

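The gripper stands open above the weight (weight at crop (293,265)), with clearance to the bar at (383,355).

```bash
python3 -m creep '[0,0,0,-0.2,0,4.5,8.5, 0,0,0,0,0,4.5,8.5, 0,0,0,0,0,3.4,8.5, 0,0,0,0,0,1,6, 0,0,0,0,0,0,2, 0,0,0,0,0,0,2, 0,0,0,0,0,0,2, 0,0,0,0,0,0,2]' 60; python3 -c "
from h import *
go(655,-139,150,90.7)"
```

```text
time_s: 3.78
ee_pos: [0.4512, -0.0871, 0.015]
eef_rot: [[-0.979, -0.202, 0.003], [-0.202, 0.979, 0.0], [-0.003, -0.0, -1.0]]
contact_force: [-1.4, -0.0, 6.2]
finger_gap: 0.291
grasp_force: 59.0
t 3.8 pos [451.2 -87.1  15. ] yaw 101.7 tilt [0.2 0. ] gap 24.8 grip 59.0 F [-1.4 -0.   6.2] -> wz first 11.0 then cm [-20.36  -5.42 -13.43]
```

```bash
python3 -m creep '[0,0,0,0,0,-3.5,2, 0,0,0,0,0,-5,2, 0,0,0,0,0,-5,2, 0,0,5.5,0,0,-2,2, 0,0,5.5,0,0,-2,2, 0,0,0,-4.5,-1,0,2, 0,0,0,-5,-1.3,0,2, 0,0,0,-5,-1.3,0,2, 0,0,0,-4.6,-1.3,0,2, 0,0,0,0,0,0,2]'; python3 -c "
from h import *
go(655,-139.5,115,90.7)"
```

```text
time_s: 5.03
ee_pos: [0.6435, -0.1344, 0.1881]
eef_rot: [[-1.0, -0.012, 0.001], [-0.012, 1.0, -0.001], [-0.001, -0.001, -1.0]]
contact_force: [-0.0, -0.5, -1.9]
finger_gap: 0.287
grasp_force: 59.9
t 5.0 pos [ 643.5 -134.4  188.1] yaw 90.7 tilt [ 0.  -0.1] gap 24.5 grip 59.9 F [-0.  -0.5 -1.9] -> wz first -0.0 then cm [-1.13 -0.52  7.32]
```

```bash
python3 -m creep '[0,0,0,-1.1,-0.5,2,2, 0,0,0,0,0,2,2, 0,0,0,0,0,2,2, 0,0,0,0,0,1.3,2, 0,0,0,0,0,0.7,2, 0,0,0,0,0,0,2, 0,0,0,0,0,0,2]'; python3 -c "
from h import *
go(655,-139.5,105,90.7)"
```

```text
time_s: 5.9
ee_pos: [0.6528, -0.1389, 0.1089]
eef_rot: [[-1.0, -0.012, 0.001], [-0.012, 1.0, -0.0], [-0.001, -0.0, -1.0]]
contact_force: [0.4, 0.4, -1.1]
finger_gap: 0.284
grasp_force: 59.9
t 5.9 pos [ 652.8 -138.9  108.9] yaw 90.7 tilt [ 0.1 -0. ] gap 24.2 grip 59.9 F [ 0.4  0.4 -1.1] -> wz first -0.0 then cm [-0.22 -0.07  0.39]
```

```bash
python3 -m creep '[0,0,0,0,0,0.4,2, 0,0,0,0,0,0.4,2, 0,0,0,0,0,0,2, 0,0,0,0,0,0,4.5, 0,0,0,0,0,0,5.5, 0,0,0,0,0,0,6, 0,0,0,0,0,-3,6, 0,0,0,0,0,-5,6, 0,0,0,0,0,-4,8.5]'; python3 - <<'E'
from h import *
go(451,95.7,150,77.7)
s=read_camera('side');cv2.imwrite('pics/side2.png',cv2.resize(s['image'][120:320,240:480,::-1],None,fx=2.5,fy=2.5))
t=read_camera('top');kr=lambda h,S,V:(V>185)&(((S>100)&(S<140)&(h<17))|(S<25))
A=roi(t,215,215,280,290,kr);print(rect(t,A,.044))
E
```

```text
time_s: 7.02
ee_pos: [0.6526, -0.1389, 0.222]
eef_rot: [[-1.0, -0.011, 0.001], [-0.011, 1.0, -0.0], [-0.001, -0.0, -1.0]]
contact_force: [-0.1, 0.5, 0.1]
finger_gap: 0.891
grasp_force: 0.0
t 7.0 pos [ 652.6 -138.9  222. ] yaw 90.7 tilt [ 0. -0.] gap 76.1 grip 0.0 F [-0.1  0.5  0.1] -> wz first 13.0 then cm [24.71 18.61  7.18]
(array([450.9,  94.7]), -12.3, 77.9, 42.9)
```

View pics/side2.png

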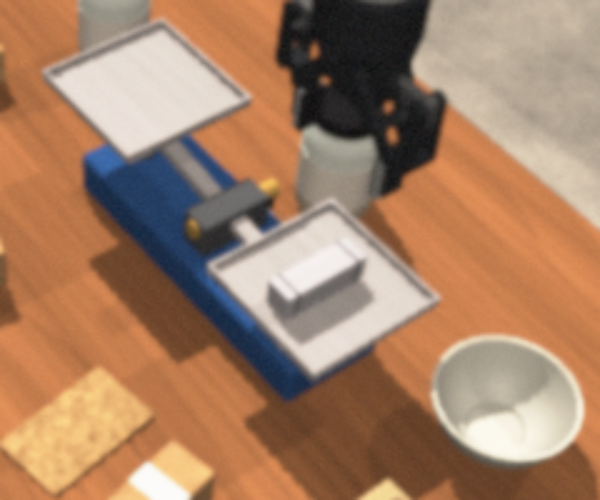

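The weight lies on the right pan, crop (318,275), and that pan is down. The left pan is empty and up. Next is bar A.

```bash
python3 -m creep '[0,0,6.5,0,0,-1,8.5, 0,0,6.5,0,0,0,8.5, 0,0,0,4.5,3.4,0.5,8.5, 0,0,0,5,3.7,1.5,8.5, 0,0,0,5,3.7,2,8.5, 0,0,0,5,3.7,2,8.5, 0,0,0,4.9,3.7,2,8.5, 0,0,0,0,0,0,8.5]'; python3 - <<'E'
from h import *
go(451,95.3,14,77.7)
t=read_camera('top');
M=roi(t,308,222,354,282,lambda h,S,V:(V>150)&(S<145));print('mat',rect(t,M,.004))
E
```

```text
time_s: 8.12
ee_pos: [0.4547, 0.0879, 0.1513]
eef_rot: [[-0.978, 0.207, -0.005], [0.207, 0.978, 0.0], [0.005, -0.001, -1.0]]
contact_force: [1.2, 0.0, -0.4]
finger_gap: 0.998
grasp_force: 0.0
t 8.1 pos [454.7  87.9 151.3] yaw 78.1 tilt [-0.3  0. ] gap 85.2 grip 0.0 F [ 1.2  0.  -0.4] -> wz first 0.4 then cm [ 0.45  0.65 13.73]
mat (array([456.2, -95.3]), 14.4, 110.4, 72.5)
```

```bash
python3 -m creep '[0,0,0,0.4,0.7,2,8.5, 0,0,0,0,0,4.5,8.5, 0,0,0,0,0,4.2,8.5, 0,0,0,0,0,2.5,8.5, 0,0,0,0,0,0.4,6, 0,0,0,0,0,0,3, 0,0,0,0,0,0,3, 0,0,0,0,0,0,3, 0,0,0,0,0,0,3]' 60; python3 -c "
from h import *
go(652.5,101,185,90.7)"
```

```text
time_s: 9.3
ee_pos: [0.4573, 0.0923, 0.0181]
eef_rot: [[-0.977, 0.214, 0.002], [0.214, 0.977, 0.001], [-0.002, 0.001, -1.0]]
contact_force: [-0.2, -1.5, 8.6]
finger_gap: 0.5
grasp_force: 62.0
t 9.3 pos [457.3  92.3  18.1] yaw 77.7 tilt [0.1 0. ] gap 42.7 grip 62.0 F [-0.2 -1.5  8.6] -> wz first -13.0 then cm [-19.57   0.65 -16.65]
```

```bash
python3 -m creep '[0,0,0,0,0,-3.5,3, 0,0,0,0,0,-5,3, 0,0,0,0,0,-5,3, 0,0,-6.5,0,0,-3.5,3, 0,0,-6.5,0,0,0,3, 0,0,0,-5,0.2,0,3, 0,0,0,-5,0.2,0,3, 0,0,0,-5,0.2,0,3, 0,0,0,-4.6,0,0,3, 0,0,0,0,0,0,3]'; python3 -m creep '[0,0,0,0,0,0,3, 0,0,0,0,0,0,3]';python3 -c "
from h import *
go(658,101,126,90.7)"
```

```text
time_s: 10.55
ee_pos: [0.6543, 0.1003, 0.1862]
eef_rot: [[-1.0, -0.012, 0.001], [-0.012, 1.0, -0.001], [-0.001, -0.001, -1.0]]
contact_force: [-0.5, -0.9, -1.2]
finger_gap: 0.502
grasp_force: 61.6
time_s: 10.8
ee_pos: [0.6513, 0.1007, 0.1874]
eef_rot: [[-1.0, -0.012, -0.0], [-0.012, 1.0, 0.001], [0.0, 0.001, -1.0]]
contact_force: [-0.4, 0.1, -0.6]
finger_gap: 0.505
grasp_force: 61.6
t 10.8 pos [651.3 100.7 187.4] yaw 90.7 tilt [-0.  0.] gap 43.1 grip 61.6 F [-0.4  0.1 -0.6] -> wz first -0.0 then cm [-0.68  0.02  6.14]
```

```bash
python3 -m creep '[0,0,0,-0.6,0,1.5,3, 0,0,0,0,0,2,3, 0,0,0,0,0,1.5,3, 0,0,0,0,0,0.8,3, 0,0,0,0,0,0,3, 0,0,0,0,0,0,5, 0,0,0,0,0,0,6.2, 0,0,0,0,0,-2,6.2, 0,0,0,0,0,-5,6.2, 0,0,0,0,0,-5,8]';  python3 -m creep '[0,0,0,0,0,0,8, 0,0,0,0,0,0,8, 0,0,0,0,0,0,8, 0,0,0,0,0,0,8, 0,0,0,0,0,0,8, 0,0,0,0,0,0,8, 0,0,0,0,0,0,8, 0,0,0,0,0,0,8]'; python3 - <<'E'
from h import *
go(652,101,126,90.7)
s=read_camera('side');cv2.imwrite('pics/side3.png',cv2.resize(s['image'][120:320,240:480,::-1],None,fx=2.5,fy=2.5))
E
```

```text
time_s: 12.05
ee_pos: [0.6583, 0.1004, 0.252]
eef_rot: [[-1.0, -0.011, 0.001], [-0.011, 1.0, 0.0], [-0.001, 0.0, -1.0]]
contact_force: [0.7, 0.9, 0.5]
finger_gap: 0.914
grasp_force: 0.0
time_s: 13.05
ee_pos: [0.6582, 0.1006, 0.249]
eef_rot: [[-1.0, -0.012, -0.0], [-0.012, 1.0, -0.0], [0.0, -0.0, -1.0]]
contact_force: [-0.5, -0.1, 0.3]
finger_gap: 0.937
grasp_force: 0.0
t 13.1 pos [658.2 100.6 249. ] yaw 90.7 tilt [-0. -0.] gap 80.0 grip 0.0 F [-0.5 -0.1  0.3] -> wz first -0.0 then cm [ 0.62  0.05 12.3 ]
```

View pics/side3.png

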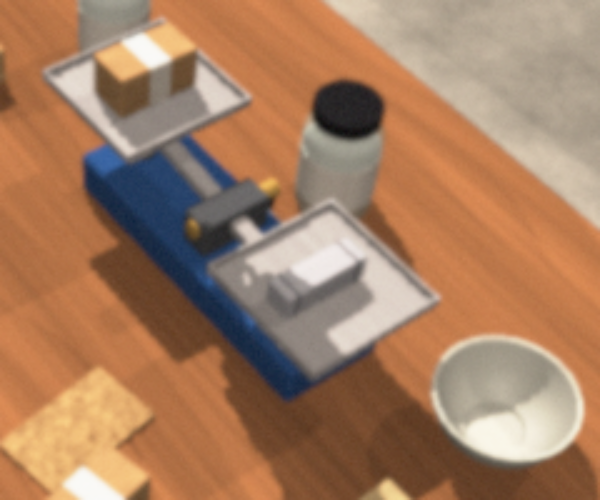

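Left pan corners are unchanged from the weight-only picture (rim corner still at crop (162,22)), so the right pan is still fully down and bar A is lighter: it goes to the crate. Bar B has been knocked, from crop (165,480) to about (90,485), so it needs re-measuring.

```bash
python3 -m creep '[0,0,0,4,0,0,8.5, 0,0,0,4.5,0,0,8.5, 0,0,0,4.5,0,0,8.5, 0,0,0,0,0,0,8.5, 0,0,0,0,0,0,8.5, 0,0,0,0,0,0,8.5, 0,0,0,0,0,0,8.5]' 60 >/dev/null; python3 - <<'E'
from h import *
t=read_camera('top');kr=lambda h,S,V:(V>180)&(((S>100)&(S<140)&(h<17))|(S<25))
s=read_camera('side')
kb=lambda h,S,V:(V>180)&(S>100)&(S<140)&(h<18)
A=roi(t,205,120,278,195,kb);print(rect(t,A,.164),cv2.boundingRect(A))
B=roi(t,340,215,400,290,kr);print('B',rect(t,B,.044))
M=roi(t,308,222,354,282,lambda h,S,V:(V>150)&(S<145));print('mat',rect(t,M,.004))
go(652,101,138,90.7)
a=roi(t,205,120,278,195,lambda h,S,V:(S<12)&(V>185));b=roi(s,275,130,322,167,lambda h,S,V:(S<40)&(V>228))
def cen(c): m=cv2.moments(c);return [m['m10']/m['m00'],m['m01']/m['m00']]
print(tri(t,cen(a),s,cen(b)))
cv2.imwrite('pics/top2.png',cv2.resize(t['image'][105:345,195:475,::-1],None,fx=2.5,fy=2.5))
E
```

```text
Traceback (most recent call last):
  File "h.py", line 25, in rect
    P=plane(c,cnt.reshape(-1,2),z)[:,:2]
              ^^^^^^^^^^^
AttributeError: 'NoneType' object has no attribute 'reshape'
```

```bash
python3 -c "
from h import *
go(658,100.6,170,90.7)
t=read_camera('top');kr=lambda h,S,V:(V>180)&(((S>100)&(S<140)&(h<17))|(S<25))
B=roi(t,340,215,400,290,kr);print('B',rect(t,B,.044))
M=roi(t,308,222,354,282,lambda h,S,V:(V>150)&(S<145));print('mat',rect(t,M,.004))
cv2.imwrite('pics/top2.png',cv2.resize(t['image'][105:345,195:475,::-1],None,fx=2.5,fy=2.5))"
```

```text
t 14.1 pos [528.6  98.9 248.7] yaw 90.6 tilt [-0. -0.] gap 85.4 grip 0.0 F [-0.4  0.1  0.1] -> wz first -0.1 then cm [-1.294e+01  1.000e-02  7.870e+00]
B (array([ 413.1, -173.2]), 12.1, 66.8, 44.5)
mat (array([457.9, -95.5]), 0.8, 125.8, 79.5)
```

View pics/top2.png

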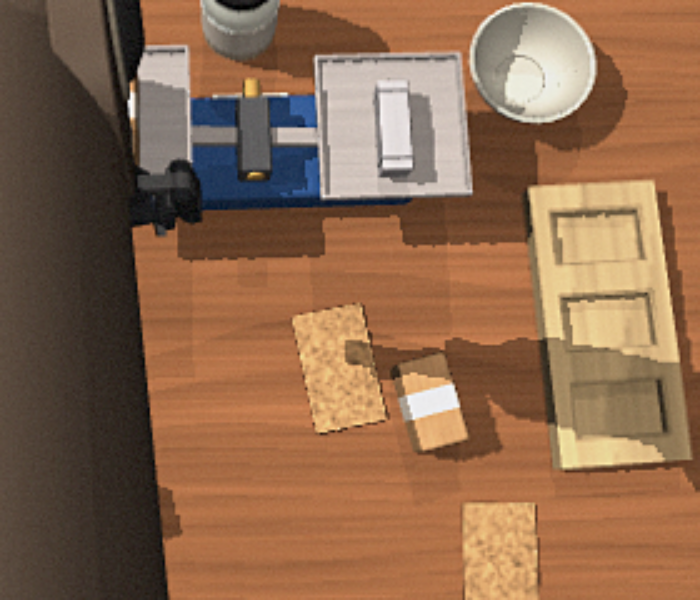

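Bar B is now next to the mat at crop (432,402). The mat is clear, with corners at crop (293,314), (362,304), (386,422), (319,433), and the weight is on the right pan at (395,127). Now regrasping A at the pose where I released it.

```bash
python3 -m creep '[0,0,0,-4.3,0,0,7, 0,0,0,-4.3,0,0,7, 0,0,0,-4.3,0,2,7, 0,0,0,0,0,4,7, 0,0,0,0,0,3.5,7, 0,0,0,0,0,1.6,7, 0,0,0,0,0,0,3, 0,0,0,0,0,0,3, 0,0,0,0,0,0,3, 0,0,0,0,0,0,3]' 60; python3 - <<'E'
from h import *
go(658,101,138,90.7)
t=read_camera('top')
p=np.array([(293,314),(362,304),(386,422),(319,433)])/2.5+[195,105]
P=plane(t,p-.2,.004)*1000;print(P.round(0)[:,:2],P.mean(0).round(1))
E
```

```text
time_s: 15.38
ee_pos: [0.6577, 0.1007, 0.139]
eef_rot: [[-1.0, -0.012, 0.002], [-0.012, 1.0, 0.001], [-0.002, 0.001, -1.0]]
contact_force: [0.2, 1.5, 0.1]
finger_gap: 0.507
grasp_force: 65.7
t 15.4 pos [657.7 100.7 139. ] yaw 90.7 tilt [0.1 0. ] gap 43.3 grip 65.7 F [0.2 1.5 0.1] -> wz first -0.0 then cm [-0.03  0.02  0.1 ]
[[ 503.  -56.]
 [ 512. -120.]
 [ 403. -138.]
 [ 394.  -76.]] [452.9 -97.6   4. ]
```

```bash
python3 -m creep '[0,0,0,0,0,-3,3, 0,0,0,0,0,-4,3, 0,0,0,0,0,-3,3, 0,0,0,2,4.5,0,3, 0,0,0,2,5,0,3, 0,0,0,2,5,0,3, 0,0,0,2,5,0,3, 0,0,-1,2.4,5,0,3, 0,0,0,0,0,0,3, 0,0,0,0,0,0,3]'; python3 - <<'E'
from h import *
go(551,357,26,91.7)
s=read_camera('side');cv2.imwrite('pics/side4.png',cv2.resize(s['image'][0:260,60:400,::-1],None,fx=2.2,fy=2.2))
E
```

```text
time_s: 16.68
ee_pos: [0.5504, 0.344, 0.2381]
eef_rot: [[-1.0, -0.029, 0.0], [-0.029, 1.0, -0.001], [-0.0, -0.001, -1.0]]
contact_force: [0.2, -0.2, -1.5]
finger_gap: 0.505
grasp_force: 65.8
t 16.7 pos [550.4 344.  238.1] yaw 91.7 tilt [ 0. -0.] gap 43.1 grip 65.8 F [ 0.2 -0.2 -1.5] -> wz first -0.0 then cm [-0.09  1.31 21.21]
```

View pics/side4.png

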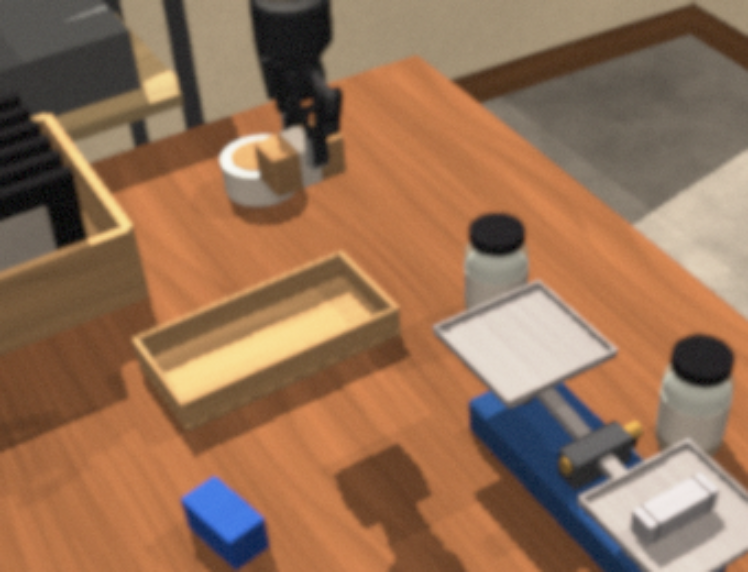

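Bar A is held level at crop (300,160); the crate is empty at (265,345).

```bash
python3 -m creep '[0,0,0,0,1.3,3,3, 0,0,0,0,0,5,3, 0,0,0,0,0,5,3, 0,0,0,0,0,4.5,3, 0,0,0,0,0,2.5,3, 0,0,0,0,0,0.9,3, 0,0,0,0,0,0,3, 0,0,0,0,0,0,3]'; python3 -c "
from h import *
go(551,357,25,91.7)"
```

```text
time_s: 17.73
ee_pos: [0.5511, 0.3575, 0.0305]
eef_rot: [[-1.0, -0.028, 0.002], [-0.028, 1.0, 0.001], [-0.002, 0.001, -1.0]]
contact_force: [0.6, 0.2, -1.2]
finger_gap: 0.508
grasp_force: 65.8
t 17.7 pos [551.1 357.5  30.5] yaw 91.6 tilt [0.1 0.1] gap 43.4 grip 65.8 F [ 0.6  0.2 -1.2] -> wz first -0.1 then cm [ 0.01 -0.05  0.55]
```

```bash
python3 -m creep '[0,0,0,0,0,0.5,3, 0,0,0,0,0,0,3, 0,0,0,0,0,0,4.6, 0,0,0,0,0,0,5.5, 0,0,0,0,0,0,6, 0,0,0,0,0,-3,6, 0,0,0,0,0,-5,6, 0,0,0,0,0,-5,6, 0,0,0,0,0,-5,8.5]'; python3 -c "
from h import *
go(413,-173,200,102)"
```

```text
time_s: 18.85
ee_pos: [0.5497, 0.3572, 0.2055]
eef_rot: [[-1.0, -0.029, -0.0], [-0.029, 1.0, -0.0], [0.0, -0.0, -1.0]]
contact_force: [0.5, 1.0, -0.8]
finger_gap: 0.889
grasp_force: 0.0
t 18.9 pos [549.7 357.2 205.5] yaw 91.7 tilt [-0. -0.] gap 75.9 grip 0.0 F [ 0.5  1.  -0.8] -> wz first -10.3 then cm [ 24.36 -49.03   0.56]
```

```bash
python3 -m creep '[0,0,-10.3,0,0,-1,8.5, 0,0,0,2.4,-4.9,0,8.5, 0,0,0,2.4,-4.9,0,8.5, 0,0,0,2.4,-4.9,0,8.5, 0,0,0,2.4,-4.9,0,8.5, 0,0,0,2.4,-4.9,0,8.5,0,0,0,0,0,0,8.5,0,0,0,0,0,0,8.5]' >/dev/null; python3 - <<'E'
from h import *
t=read_camera('top');s=read_camera('side')
kr=lambda h,S,V:(V>185)&(((S>100)&(S<140)&(h<17))|(S<25))
B=roi(t,350,238,390,295,kr);print('B',rect(t,B,.044),cv2.minAreaRect(B))
b=rect(t,B,.044)[0]
go(b[0],b[1],160,102)
H=hsv(t);print(H[280:284,372:376,:].reshape(-1,3).mean(0))
cv2.imwrite('pics/top3.png',cv2.resize(t['image'][150:350,50:410,::-1],None,fx=2.2,fy=2.2))
E
```

```text
B (array([ 387.4, -166.5]), 88.9, 15.2, 15.1) ((365.5, 279.5), (7.0, 7.0), 90.0)
t 19.9 pos [483.6  94.1 213.9] yaw 102.1 tilt [0. 0.] gap 85.0 grip 0.0 F [ 0.4  0.3 -0. ] -> wz first 0.1 then cm [ 14.82 -23.5    5.39]
[ 14.1875 134.8125 128.5625]
```

View pics/top3.png

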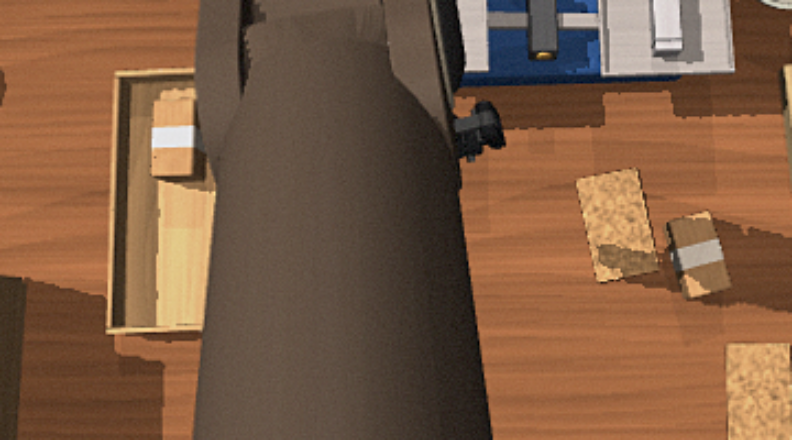

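Bar A lies flat in the crate at (175,135). Bar B at (698,255) is in the arm's shadow, so I'm using a shadow-tolerant mask on its white band.

```bash
python3 - <<'E'
from h import *
t=read_camera('top');s=read_camera('side')
b=roi(t,350,240,390,290,lambda h,S,V:(S<60)&(V>100));print(rect(t,b,.044),cv2.minAreaRect(b))
k=roi(t,350,240,390,290,lambda h,S,V:(S<138)&(V>65));print(rect(t,k,.044),cv2.minAreaRect(k))
go(416,-173,160,102)
E
```

```text
(array([ 418.9, -172.8]), -77.3, 43.7, 20.6) ((367.61767578125, 264.9706115722656), (9.458889961242676, 19.645383834838867), 75.96376037597656)
(array([ 416.6, -169.8]), 5.0, 86.2, 58.3) ((366.407958984375, 266.2945861816406), (39.57778549194336, 26.42830467224121), 82.56858825683594)
t 20.1 pos [483.5  94.  213.8] yaw 102.1 tilt [-0. -0.] gap 84.9 grip 0.0 F [0.4 0.8 0.2] -> wz first 0.1 then cm [ 12.15 -24.71   5.39]
```

```bash
python3 -m creep '[0,0,0,2.4,-4.9,0,8.5, 0,0,0,2.4,-4.9,1,8.5, 0,0,-0.6,2.4,-5,1,8.5, 0,0,0,2.4,-5,1.5,8.5, 0,0,0,2.3,-4.9,1.9,8.5, 0,0,0,0,0,0,8.5, 0,0,0,0,0,0,8.5, 0,0,0,0,0,0,8.5]' >/dev/null; python3 - <<'E'
from h import *
go(418,-174,14,102.7)
s=read_camera('side');cv2.imwrite('pics/side5.png',cv2.resize(s['image'][200:420,130:400,::-1],None,fx=2.5,fy=2.5))
E
```

```text
t 21.1 pos [ 420.2 -172.3  160.1] yaw 102.7 tilt [0. 0.] gap 85.0 grip 0.0 F [-0.5  0.9  0.1] -> wz first 0.0 then cm [ 0.26 -0.12 14.61]
```

View pics/side5.png

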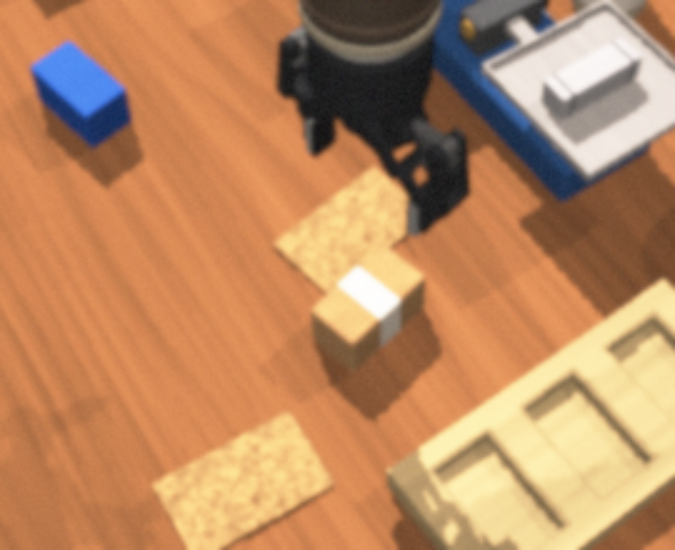

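Bar B is under the open gripper, its white band at crop (370,290). Cross-checking from the side view before descending.

```bash
python3 - <<'E'
from h import *
s=read_camera('side')
p=np.array([(390,246),(425,278),(348,345),(313,308)])/2.5+[130,200]
P=plane(s,p,.044)*1000;print(P.round(0)[:,:2],P.mean(0).round(1))
E
```

```text
[[ 453. -151.]
 [ 459. -188.]
 [ 381. -204.]
 [ 376. -165.]] [ 417.  -176.9   44. ]
```

Both views agree to within about 3 mm. Grasping B.

```bash
python3 -m creep '[0,0,0,0.3,-0.2,2,8.5, 0,0,0,0,0,4.5,8.5, 0,0,0,0,0,4.2,8.5, 0,0,0,0,0,2.9,8.5, 0,0,0,0,0,0.9,8.5, 0,0,0,0,0,0,6, 0,0,0,0,0,0,3, 0,0,0,0,0,0,3, 0,0,0,0,0,0,3, 0,0,0,0,0,0,3]' 60; python3 -c "
from h import *
go(652.5,101,200,90.7)"
```

```text
time_s: 22.4
ee_pos: [0.4177, -0.1763, 0.0163]
eef_rot: [[-0.976, -0.218, 0.002], [-0.218, 0.976, 0.0], [-0.002, -0.0, -1.0]]
contact_force: [-1.2, 1.8, 6.4]
finger_gap: 0.502
grasp_force: 60.9
t 22.4 pos [ 417.7 -176.3   16.3] yaw 102.6 tilt [0.1 0. ] gap 42.9 grip 60.9 F [-1.2  1.8  6.4] -> wz first 11.9 then cm [-23.85  27.45 -18.31]
```

```bash
python3 -m creep '[0,0,0,0,0,-3.5,3, 0,0,0,0,0,-5,3, 0,0,6,0,0,-5,3, 0,0,6,0,0,-5,3, 0,0,0,0,4,-1,3, 0,0,0,-2,4.5,0,3, 0,0,0,-3,4.5,0,3, 0,0,0,-4,4.5,0,3, 0,0,0,-4.5,4,0,3, 0,0,0,-4.5,3.5,0,3]'>/dev/null; python3 -m creep '[0,0,0,-4,2.2,0,3, 0,0,0,0,0,0,3, 0,0,0,0,0,0,3]';python3 -c "
from h import *
go(653,101,124,90.7)"
```

```text
time_s: 24.02
ee_pos: [0.6336, 0.0971, 0.2102]
eef_rot: [[-1.0, -0.009, -0.0], [-0.009, 1.0, -0.001], [0.0, -0.001, -1.0]]
contact_force: [-1.2, -0.0, -1.1]
finger_gap: 0.508
grasp_force: 61.8
t 24.0 pos [633.6  97.1 210.2] yaw 90.5 tilt [-0. -0.] gap 43.4 grip 61.8 F [-1.2 -0.  -1.1] -> wz first -0.2 then cm [-1.95  0.37  8.62]
```

```bash
python3 -m creep '[0,0,0,-1.9,0.4,1.5,3, 0,0,0,0,0,3,3, 0,0,0,0,0,2.3,3, 0,0,0,0,0,1.2,3, 0,0,0,0,0,0.6,3, 0,0,0,0,0,0,4.6, 0,0,0,0,0,0,6.2, 0,0,0,0,0,-2,6.2, 0,0,0,0,0,-5,6.2, 0,0,0,0,0,-5,8]';  python3 -m creep '[0,0,0,0,0,0,8, 0,0,0,0,0,0,8, 0,0,0,0,0,0,8, 0,0,0,0,0,0,8, 0,0,0,0,0,0,8, 0,0,0,0,0,0,8, 0,0,0,0,0,0,8, 0,0,0,0,0,0,8, 0,0,0,0,0,0,8]'; python3 - <<'E'
from h import *
go(653,101,126,90.7)
s=read_camera('side');cv2.imwrite('pics/side6.png',cv2.resize(s['image'][120:320,240:480,::-1],None,fx=2.5,fy=2.5))
E
```

```text
time_s: 25.28
ee_pos: [0.6532, 0.1017, 0.2471]
eef_rot: [[-1.0, -0.01, 0.001], [-0.01, 1.0, -0.0], [-0.001, -0.0, -1.0]]
contact_force: [1.3, 0.1, 0.0]
finger_gap: 0.909
grasp_force: 0.0
time_s: 26.4
ee_pos: [0.6531, 0.102, 0.244]
eef_rot: [[-1.0, -0.01, 0.0], [-0.01, 1.0, 0.0], [-0.0, 0.0, -1.0]]
contact_force: [0.6, -0.7, 0.4]
finger_gap: 0.935
grasp_force: 0.0
t 26.4 pos [653.1 102.  244. ] yaw 90.6 tilt [0. 0.] gap 79.9 grip 0.0 F [ 0.6 -0.7  0.4] -> wz first -0.1 then cm [ 1.00e-02 -1.00e-01  1.18e+01]
```

View pics/side6.png

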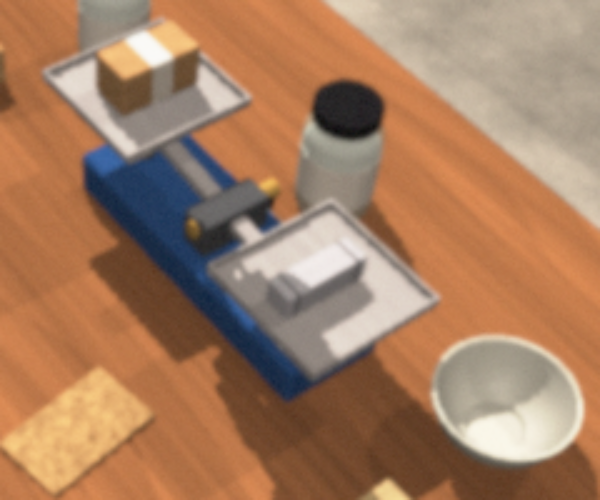

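The balance is unchanged from the empty-left state: left rim corner at crop (45,72), which is about 9 px above its level position in the first picture, and the right pan is down. So bar B is lighter too and goes to the crate.

```bash
python3 -m creep '[0,0,0,0,0,3,7, 0,0,0,0,0,4,7, 0,0,0,0,0,2.8,7, 0,0,0,0,0,1,7, 0,0,0,0,0,0,5, 0,0,0,0,0,0,3, 0,0,0,0,0,0,3, 0,0,0,0,0,0,3, 0,0,0,0,0,0,3]' 60; python3 -m creep '[0,0,0,0,0,-3,3, 0,0,0,0,0,-4,3, 0,0,0,0,0,-3,3, 0,0,0,2,4.5,0,3, 0,0,0,4,4.5,0,3, 0,0,0,4,4.5,0,3, 0,0,0,4,4.5,0,3, 0,0,-1,4,4.5,0,3, 0,0,0,4,2.5,0,3, 0,0,0,0,0,0,3]'; python3 -m creep '[0,0,0,0,0,0,3,0,0,0,0,0,0,3]' >/dev/null; python3 -c "
from h import *
go(432,357,25,91.7)"
```

```text
time_s: 27.58
ee_pos: [0.6534, 0.1021, 0.1364]
eef_rot: [[-1.0, -0.01, 0.001], [-0.01, 1.0, 0.0], [-0.001, 0.0, -1.0]]
contact_force: [1.1, -1.1, 1.2]
finger_gap: 0.503
grasp_force: 65.9
time_s: 28.82
ee_pos: [0.4261, 0.3522, 0.2355]
eef_rot: [[-0.999, -0.035, -0.003], [-0.035, 0.999, 0.001], [0.003, 0.001, -1.0]]
contact_force: [0.3, 0.2, -1.0]
finger_gap: 0.502
grasp_force: 65.7
t 29.1 pos [431.3 347.9 236.1] yaw 91.4 tilt [ 0. -0.] gap 42.9 grip 65.7 F [ 0.4  0.2 -1.1] -> wz first -0.3 then cm [-0.08  0.91 21.11]
```

```bash
python3 -m creep '[0,0,0,0,0.9,3,3, 0,0,0,0,0,5,3, 0,0,0,0,0,5,3, 0,0,0,0,0,4.5,3, 0,0,0,0,0,2.5,3, 0,0,0,0,0,0.9,3, 0,0,0,0,0,0.2,3, 0,0,0,0,0,0,3, 0,0,0,0,0,0,3]'; python3 -c "
from h import *
go(432,357,24,91.7)"
```

```text
time_s: 30.2
ee_pos: [0.4305, 0.3586, 0.026]
eef_rot: [[-1.0, -0.027, 0.001], [-0.027, 1.0, 0.002], [-0.001, 0.001, -1.0]]
contact_force: [0.8, -0.1, -0.7]
finger_gap: 0.507
grasp_force: 65.7
t 30.2 pos [430.5 358.6  26. ] yaw 91.6 tilt [0.1 0.1] gap 43.3 grip 65.7 F [ 0.8 -0.1 -0.7] -> wz first -0.1 then cm [-0.15 -0.17  0.2 ]
```

```bash
python3 -m creep '[0,0,0,0,0,0.2,3, 0,0,0,0,0,0,3, 0,0,0,0,0,0,4.6, 0,0,0,0,0,0,5.5, 0,0,0,0,0,0,6, 0,0,0,0,0,-3,6, 0,0,0,0,0,-5,6, 0,0,0,0,0,-5,6, 0,0,0,0,0,-5,8.5, 0,0,0,0,0,-3,8.5]'>/dev/null; python3 -c "
from h import *
go(652.6,-138.9,230,90.7)"
```

```text
t 31.4 pos [430.6 358.3 235.7] yaw 91.6 tilt [0.1 0.1] gap 85.2 grip 0.0 F [-0.1 -0.2 -0.7] -> wz first 0.9 then cm [-21.63 -49.97   0.49]
```

```bash
python3 -m creep '[0,0,0.9,-2.2,-4.9,0,8.5, 0,0,0,-2.2,-5,0,8.5, 0,0,0,-2.2,-5,0,8.5, 0,0,0,-2.2,-5,0,8.5, 0,0,0,-2.2,-5,0,8.5, 0,0,0,-2.2,-5,0,8.5, 0,0,0,-2.2,-5,0,8.5, 0,0,0,-2.2,-5,0,8.5, 0,0,0,-2.1,-5,0,8.5, 0,0,0,-2.1,-5,0,8.5]'>/dev/null;  python3 -m creep '[0,0,0,0,0,0,7, 0,0,0,0,0,0,7, 0,0,0,0,0,0,7]'>/dev/null;python3 - <<'E'
from h import *
go(652.6,-138.9,101,90.7)
t=read_camera('top')
k=roi(t,90,170,172,310,lambda h,S,V:(S<12)&(V>150));print(cv2.boundingRect(k))
cv2.imwrite('pics/top4.png',cv2.resize(t['image'][100:320,85:425,::-1],None,fx=2.2,fy=2.2))
E
```

```text
t 33.1 pos [ 654.5 -136.2  232.8] yaw 90.8 tilt [-0.   0.1] gap 69.9 grip 0.0 F [-0.1 -0.3 -0.4] -> wz first 0.1 then cm [ 0.19 -0.29 13.18]
(116, 259, 19, 9)
```

View pics/top4.png

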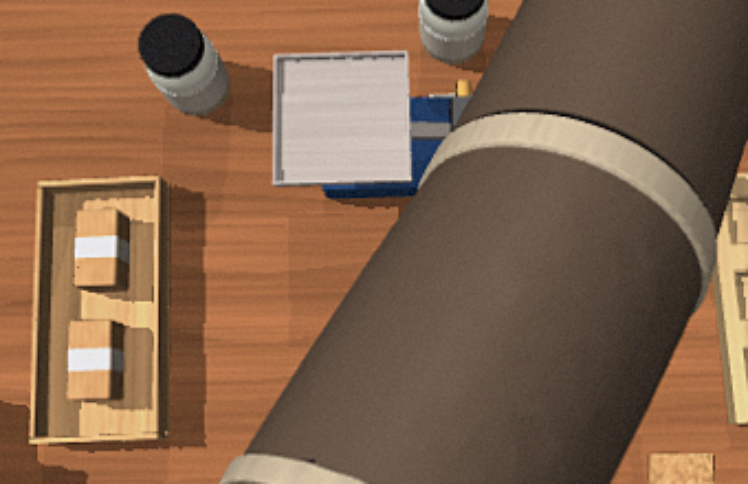

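Both bars lie flat in the crate, at (102,248) and (96,360). Now taking the weight back.

```bash
python3 -m creep '[0,0,0,0.2,-0.3,3.5,7, 0,0,0,0,0,4.5,7, 0,0,0,0,0,3.7,7, 0,0,0,0,0,1.5,7, 0,0,0,0,0,0,5, 0,0,0,0,0,0,2, 0,0,0,0,0,0,2, 0,0,0,0,0,0,2, 0,0,0,0,0,0,2, 0,0,0,0,0,0,2]' 60; python3 -m creep '[0,0,0,0,0,-3,2, 0,0,0,0,0,-4,2, 0,0,0,0,0,-3,2, 0,0,0,4,0,0,2, 0,0,-9,4,0,0,2, 0,0,0,4.5,0,0,2, 0,0,0,4.5,0,0,2, 0,0,0,3,0,0,2, 0,0,0,0,0,0,2, 0,0,0,0,0,0,2]'; python3 -c "
from h import *
go(453,-97,16,99.5)"
```

```text
time_s: 34.38
ee_pos: [0.6537, -0.1411, 0.1031]
eef_rot: [[-1.0, -0.012, 0.003], [-0.012, 1.0, 0.0], [-0.003, 0.0, -1.0]]
contact_force: [-0.5, 1.3, 6.9]
finger_gap: 0.286
grasp_force: 59.8
time_s: 35.62
ee_pos: [0.4552, -0.162, 0.2017]
eef_rot: [[-0.986, -0.168, 0.002], [-0.168, 0.986, 0.0], [-0.002, -0.0, -1.0]]
contact_force: [0.3, 0.1, -1.4]
finger_gap: 0.286
grasp_force: 59.3
t 35.6 pos [ 455.2 -162.   201.7] yaw 99.7 tilt [0.1 0. ] gap 24.4 grip 59.3 F [ 0.3  0.1 -1.4] -> wz first 0.2 then cm [-0.82  6.44 18.57]
```

```bash
python3 -m creep '[0,0,0,-0.5,3,0,2, 0,0,0,-0.5,3.4,2,2, 0,0,0,0,0,4.5,2, 0,0,0,0,0,5,2, 0,0,0,0,0,4,2, 0,0,0,0,0,1.5,2, 0,0,0,0,0,1,2, 0,0,0,0,0,0,2, 0,0,0,0,0,0,2]'; python3 -c "
from h import *
go(456,-97,16,99.5)"
```

```text
time_s: 36.75
ee_pos: [0.4543, -0.0974, 0.022]
eef_rot: [[-0.986, -0.168, 0.002], [-0.168, 0.986, 0.0], [-0.002, -0.0, -1.0]]
contact_force: [-0.3, 1.2, -0.6]
finger_gap: 0.284
grasp_force: 59.4
t 36.8 pos [454.3 -97.4  22. ] yaw 99.7 tilt [0.1 0. ] gap 24.3 grip 59.4 F [-0.3  1.2 -0.6] -> wz first 0.2 then cm [-0.17  0.01  0.6 ]
```

```bash
python3 -m creep '[0,0,0,-0.2,0,0.4,2, 0,0,0,0,0,0.2,2, 0,0,0,0,0,0,2, 0,0,0,0,0,0,3.5, 0,0,0,0,0,0,5, 0,0,0,0,0,0,6, 0,0,0,0,0,-3,6, 0,0,0,0,0,-5,6, 0,0,0,0,0,-5,6]'; python3 -m creep '[0,0,0,0,4.5,-2,6, 0,0,0,0,5,0,6, 0,0,0,0,5,0,6, 0,0,0,0,5,0,6, 0,0,0,0,5,0,6, 0,0,0,0,0,0,6]' >/dev/null; python3 - <<'E'
from h import *
t=read_camera('top');s=read_camera('side')
W=roi(t,312,225,350,280,lambda h,S,V:(S<45)&(V>150));print('W',rect(t,W,.030))
go(456,-97,16,99.5)
a=cv2.resize(t['image'][215:290,295:365,::-1],None,fx=6,fy=6);b=cv2.resize(s['image'][260:330,230:310,::-1],None,fx=4.5,fy=4.5)
o=np.zeros((450,780,3),np.uint8);o[:450,:420]=a[:450];o[:315,420:780]=b;cv2.imwrite('pics/end.png',o)
E
```

```text
time_s: 37.88
ee_pos: [0.4549, -0.0971, 0.146]
eef_rot: [[-0.986, -0.168, -0.001], [-0.168, 0.986, -0.001], [0.001, -0.0, -1.0]]
contact_force: [0.9, 0.8, 0.9]
finger_gap: 0.704
grasp_force: 0.0
W (array([451.8, -97. ]), 9.6, 78.4, 24.9)
t 38.7 pos [414.  144.5 164.8] yaw 99.7 tilt [-0. -0.] gap 59.6 grip 0.0 F [ 0.2 -1.  -0.1] -> wz first 0.2 then cm [ -0.14 -24.5   14.89]
```

View pics/end.png

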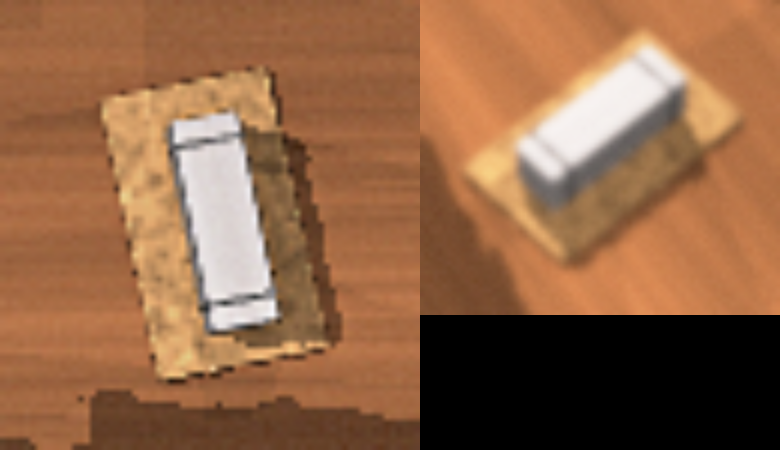

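The weight is centred on the mat: its centre measures (452,-97) mm against the mat's (453,-98), with the same yaw. Both bars are in the crate, and no third bar shows in any view.

```bash
python3 -c "
from station import arm
print(arm.job_done())"
```

```text
the job is handed in; nothing more can be done
None
```

The job is handed in: there were two tea bars, both lighter than the check weight, so both lie flat in the crate and the tray stays empty; the check weight is back within about 1 mm of the middle of its mat, and I moved neither the jars nor the bowl.

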